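# Centre the pipe stub on the welding turntable and switch on its magnet

## Robot

A 6-joint arm with a two-finger parallel gripper is mounted at the origin on the work surface. World frame = base frame: x ahead of the robot, y to its left, z up, the work surface at z = 0. Lengths are in m, angles in rad, forces in N, time in s.
With the tool pointing down it reaches from about 0.375 to 0.975 m from the base axis. Payload 3.8 kg.
Tool frame: the origin (TCP) lies midway between the tips of the shut fingers; the grasp point (between the pads) lies 19 mm behind it; z points along the fingers, y is the direction in which the jaws open and shut (so a half turn about z gives the same grasp; the last joint's range is limited). The gripper opens to 85 mm and grips with 20 to 120 N. Pads are 22 mm wide; open, the fingers measure 114 mm over their backs; the gripper's body (76 mm by 85 mm) begins 54 mm behind the grasp point. The pads swing forward as they close: fully open they stand 13 mm farther back than shut.
Start: joints at [-1.335, 0.264, 1.604, -0, 1.274, -0.037], TCP at [0.182, -0.65, 0.231] pointing down, gripper open.
Joint ranges: [-2.63, 2.63], [-0.94, 2.18], [0.31, 2.57], [-1.31, 4.45], [0, 2.66], [-2.55, 2.55]. Speed limits (rad/s): [2.57, 2.57, 3.14, 3.14, 3.14, 3.14].

## Interface

Orientations are given as a rotation vector (axis times angle).
In Python, from workcell import bot gives the robot as it stands.
- The arm moves only by the tool arm_command, never from a script. Its argument "targets" is text: rows parted by semicolons, each of 7 numbers parted by spaces: the shift along the tool's x, y, z in mm, then the turn, a rotation vector about the tool's x, y, z in degrees, then the opening, from 0 (shut) to 1 (fully open). A call has 1 to 10 rows; each row is the pose to reach, as a shift and turn from the pose commanded when the call began, along the tool's axes at that moment; what a row does not reach only later rows make up. A row lasts 1/12 s, in which the tool goes at most 41.7 mm and 7.16 degrees, less where a joint would pass 70% of its speed; a pose out of reach is approached as far as the arm can. A call with a gripper value outside its range is refused whole. The fingers move at their own pace and stop on an object; "newtons" is the grip in N (left out, the last holds). Time passes only in rows, so rows that repeat a pose let the fingers close. It gives the time, the measured TCP pose, the force and the opening at its end, in the units of the state.
- bot.read_state(): the state, without advancing time (a new reading comes with each control period).
- bot.read_camera(name): name is "scene" or "side" or "wrist"; returns (picture, depth): 400x640x3 uint8, blue, green, red; 400x640 float32, m along the optical axis (not along the pixel's ray), 0 where there is no reading.
- bot.camera_params(name): a dict with "fov_y" (degrees; the focal length in pixels is half the picture's height over the tangent of half this angle, whatever the lens; pixels are square), "cx", "cy" (the principal point, pixels), "xyz" and "rotation" of the camera in the world; the wrist camera has in their place "T_tool_cam" (4x4, takes a point from camera to tool coordinates, whose origin is the TCP and whose axes are the flange's). Camera axes: x right, y up, looking along -z (the intrinsics and any distortion apply to the point x, -y, -z); pixel columns grow to the right and rows downward; lengths in m; the calibration is good to about 2 mm. A picture is of the moment at which its call begins: read the wrist's pose just before it. camera_params takes no time and is no camera call.
- bot.finish_job(): hands the job in, once; it reports no verdict.
The state is a dict: "time": time; "q": joint angles; "joint_vel": joint speeds; "joint_torque": joint torques, N m; "tool_pos": TCP position; "tcp_rot": TCP orientation; "wrist_force": force on the tool from outside, world axes, zero at the start; "torque": the same for the moment, N m; "width": opening from 0.0 (shut) to 1.0 (fully open).
Only numpy, scipy, OpenCV 4.12 (cv2) and the standard library are available. Lean on these libraries where they do the work, as an engineer would, in place of code of your own. Each camera call takes 0.05 s, during which the arm holds its last target.

## Task

With light taps of the fingers, nudge the wobbly steel pipe stub with the brass head across the small turntable until its round foot stands centred inside the red ring, upright and untouched; do not grip, lift, tip over or strike it hard. Only when it stands there, press the green button on the control box fully down to switch on the holding magnet, then let go. Leave the loose things lying around where they are.

Things in the scene. Friction and masses are not known exactly. Their poses are not given: they have to be found in the camera images.
- stub: Workpiece: upright top-heavy pipe stub, 60 mm tall, about 0.16 kg, loose. Steel foot flange 34 mm dia, 10 mm thick (lowest 2 mm taper to 30 mm); steel stem 17 mm dia; brass head 24 mm dia, 42 to 60 mm up. Origin: centre of its underside, z up its axis. Pushed low on the foot it slides (1 to 2 N), pushed at the head it tips. Over 12 N counts as gripped or struck hard.
- ring_center (a point): Centre of the red ring (42 mm inside, 47 mm outside dia) on the turntable's top face; z up. The turntable: fixed aluminium disc, 100 mm dia, 22 mm thick, flat top 67 mm above the table; a black dot marks its centre. The 34 mm foot, centred, has 4 mm to spare all round. At the start the stub stands about 18 to 31 mm off this point, in any direction.
- housing: Grey square housing under the turntable, fixed, 150 x 150 mm, top face 45 mm above the table; origin at the centre of its underside on the table, the turntable's axis passes through it; sides along its x and y.
- hold_button_top (a point): Centre of the top of the green push button, 28 mm dia, on the fixed grey control box (90 x 120 mm, 50 mm tall, with a low black dial and an amber lamp). Press straight down. The box stands left or right of the turntable, the yellow tray on the other side.
- hold_button (a joint): Travel of the green button in m: 0 up, 0.006 fully down (about 5 N); springs back when let go. It counts as pressed beyond 0.0045.
- tip_tray: Fixed yellow open tray of copper tips, 90 x 120 mm, 35 mm tall; origin at the centre of its underside. Not needed.
- spare: Spare pipe stub, all copper, same shape and size as the workpiece, standing loose on the table; origin at the centre of its underside. Leave it.
- spool: Loose black wire spool, 100 mm in diameter, 45 mm tall; origin at the centre of its underside. Leave it.
- spray_can: Loose blue can, 60 mm in diameter, 150 mm tall, standing; origin at the centre of its underside. Leave it.
- wrench: Loose steel wrench, 170 mm long along its x, lying on the table. Leave it.
- brush: Loose hand brush, 180 mm long along its x, lying on the table. Leave it.
- nut: Loose brass nut, 22 mm across, 9 mm thick, lying on a corner of the housing, lower than the turntable's top; origin at the centre of its underside. Leave it.
Mind the look-alikes: they are no part of the job. Several things look just like the part that bears hold_button_top: the one meant starts farthest from the robot's base.

How it is judged:
On the way, in this order (a step that is already met when the one before it is completed fails the run):
1. the stub stands upright on the turntable, centred in the ring, at rest and untouched (horizontal distance between stub and ring_center below 0.0045 m and angle between stub's own z axis and vertical below 0.05 rad and z of stub in the frame of ring_center between -0.002 and 0.003 m and linear speed of stub below 0.01 m/s and contact force between stub and the fingers below 0.05 N and value of joint hold_button below 0.001 m), for 0.3 s.
2. the green button is pressed fully down while the stub stands centred (value of joint hold_button above 0.0045 m and horizontal distance between stub and ring_center below 0.0045 m and angle between stub's own z axis and vertical below 0.05 rad), for 0.05 s.
At the end, for the whole second after the job is handed in: The stub stands upright (within 0.05 rad) and at rest on the turntable, its axis within 4.5 mm of the ring's centre, touched by nothing of the robot; the button has been pressed and is up again (all of step 1).
It fails at once if the stub tips by more than 0.35 rad or falls off the turntable (angle between stub's own z axis and vertical above 0.35 rad or z of stub in the frame of ring_center below -0.006 m).
It fails at once if the stub is lifted: 9 mm off the turntable, or 4 mm while upright (z of stub in the frame of ring_center above 0.009 m or (z of stub in the frame of ring_center above 0.004 m and angle between stub's own z axis and vertical below 0.1 rad)).
It fails at once if the stub is gripped or struck with more than 12 N (contact force between stub and the fingers above 12 N or contact force between stub and the arm above 12 N).
It fails at once if the button is pressed while the stub is not centred in the ring (value of joint hold_button above 0.003 m and horizontal distance between stub and ring_center above 0.0045 m).
It fails at once if one of the loose bystanders is moved by more than 15 mm (distance of any of spare, spool, spray_can, wrench, brush, nut from where it was at the start of the episode above 0.015 m).
It also fails if it takes over 48 s, if anything falls off the work surface, if the arm or the gripper's body presses on something with over 40 N, if the wrist force passes 120 N, or if a joint passes its speed limit or range.

## Working session

There is one attempt and no reset: what is moved stays moved. The work goes in short steps, Python scripts to look and compute and a tool call to move; the robot and the scene stay as the last step left them, time stands still between calls to the robot, and variables do not carry over. Pictures are saved under pics/ and viewed, and the job is handed in when it is done.

Besides the shell and the picture viewer there is one more tool, called after "Request:" as name(argument=value, ...), one argument or row to a line, values as JSON. arm_command: Moves the arm, as the interface text tells. Its arguments: {"type":"object","properties":{"targets":{"type":"string"},"newtons":{"type":"number"}},"required":["targets"]}

```bash
mkdir -p pics; ls; python3 - <<'E'
from workcell import bot
import cv2,numpy as np
s=bot.read_state(); print(s)
for n in ["scene","side","wrist"]:
    p,d=bot.read_camera(n); cv2.imwrite(f"pics/{n}0.png",p); np.save(f"pics/{n}0.npy",d)
    print(n,bot.camera_params(n), (d>0).mean())
E
```

```text
pics
{'time': 0.0, 'q': array([-1.33491142e+00,  2.64753039e-01,  1.60537329e+00,  3.67390470e-05,
        1.27368985e+00, -3.69072429e-02]), 'joint_vel': array([-0.00136311,  0.00028032, -0.00182696, -0.00135801,  0.00165145,
       -0.00021701]), 'joint_torque': array([-1.98374601e-04, -5.15111697e+01, -3.67316616e+01,  9.77685295e-05,
        1.28874276e-02, -7.17242756e-06]), 'tool_pos': array([ 0.1816948 , -0.6493317 ,  0.22996248]), 'tcp_rot': array([-3.11022186e+00, -4.26855407e-01,  2.91817238e-04]), 'wrist_force': array([ 0.32541156, -0.21220022,  0.64552508]), 'torque': array([0.02039897, 0.01734026, 0.01419914]), 'width': 0.9996261360027043}
scene {'fov_y': 46.286078547107984, 'cx': 321.12198888875537, 'cy': 190.8665783388777, 'xyz': array([ 0.97690447, -0.63399837,  1.01819999]), 'rotation': array([0.62944966, 0.20058095, 0.54899131])} 0.9960859375
side {'fov_y': 48.37126880177891, 'cx': 315.9044537406664, 'cy': 202.76620005594305, 'xyz': array([ 0.47031923, -0.86079896,  0.91582496]), 'rotation': array([ 0.76612162, -0.01980802, -0.10375046])} 0.9959296875
wrist {'fov_y': 58.75323918138387, 'cx': 321.54544589526677, 'cy': 207.13744534363508, 'T_tool_cam': array([[ 1.73166139e-03,  9.48434095e-01,  3.16969667e-01,
         8.08763622e-02],
       [ 9.99998173e-01, -1.38569736e-03, -1.31689447e-03,
         1.50520837e-04],
       [-8.09763587e-04,  3.16971368e-01, -9.48434761e-01,
        -1.41990885e-01],
       [ 0.00000000e+00,  0.00000000e+00,  0.00000000e+00,
         1.00000000e+00]])} 0.99572265625
```

View pics/scene0.png

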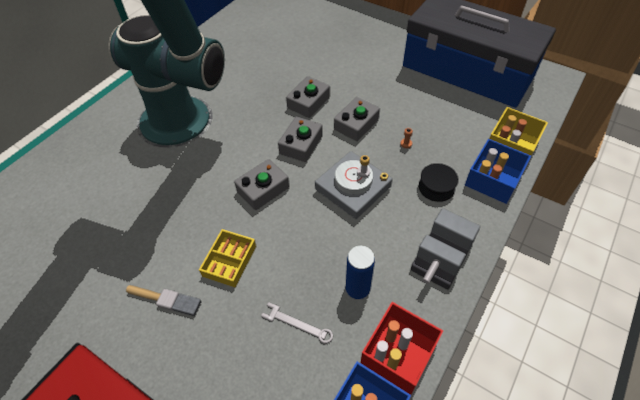

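View pics/side0.png

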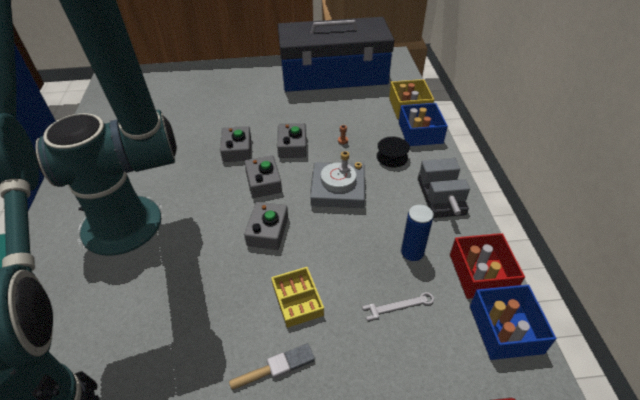

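View pics/wrist0.png

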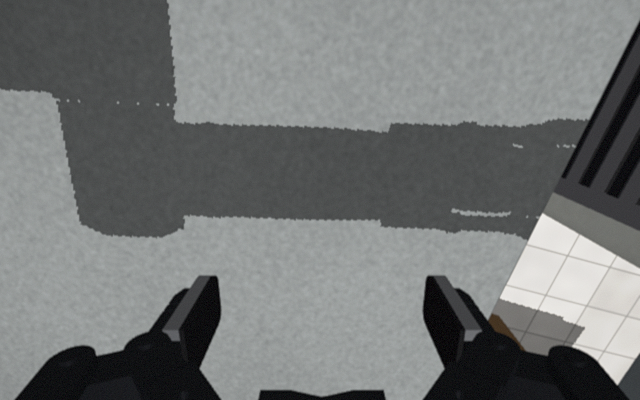

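Scene shows four look-alike control boxes with green buttons at scene pixels (312,89), (357,113), (304,131), (264,177). The turntable with the stub is at (354,176). I'll compute positions next.

```bash
cat > h.py <<'E'
import cv2,numpy as np
from scipy.spatial.transform import Rotation as R
from workcell import bot
def cam(n,state=None):
    p=bot.camera_params(n); f=200/np.tan(np.radians(p["fov_y"]/2))
    if n=="wrist":
        T=np.eye(4); T[:3,:3]=R.from_rotvec(state["tcp_rot"]).as_matrix(); T[:3,3]=state["tool_pos"]
        M=T@p["T_tool_cam"]; return f,p["cx"],p["cy"],M[:3,:3],M[:3,3]
    return f,p["cx"],p["cy"],R.from_rotvec(p["rotation"]).as_matrix(),p["xyz"]
def ray(c,uv):
    f,cx,cy,Rm,t=c; uv=np.atleast_2d(uv).astype(float)
    d=np.c_[(uv[:,0]-cx)/f,-(uv[:,1]-cy)/f,-np.ones(len(uv))]@Rm.T
    return d
def onplane(c,uv,z):
    d=ray(c,uv); return c[4]+d*((z-c[4][2])/d[:,2])[:,None]
def depthpt(c,uv,dep): return c[4]+ray(c,uv)*np.atleast_1d(dep)[:,None]
def proj(c,P):
    f,cx,cy,Rm,t=c; q=(np.atleast_2d(P)-t)@Rm; return np.c_[cx+f*q[:,0]/-q[:,2],cy-f*q[:,1]/-q[:,2]]
def cloud(c,dep):
    v,u=np.mgrid[0:400,0:640]; return depthpt(c,np.c_[u.ravel(),v.ravel()],dep.ravel()).reshape(400,640,3)
def blobs(m,amin=5):
    n,l,s,ce=cv2.connectedComponentsWithStats(m.astype(np.uint8)); return [(s[i,4],ce[i],l==i) for i in range(1,n) if s[i,4]>=amin]
E
python3 - <<'E'
from h import *
for n in ["scene","side"]:
    p=cv2.imread(f"pics/{n}0.png"); d=np.load(f"pics/{n}0.npy"); c=cam(n); X=cloud(c,d)
    hsv=cv2.cvtColor(p,cv2.COLOR_BGR2HSV)
    g=cv2.inRange(hsv,(50,120,40),(75,255,255))>0
    for a,ce,m in blobs(g,20):
        pt=np.median(X[m],0); 
        if .02<pt[2]<.09: print(n,"green",a,ce.round(1),pt.round(4), "r",np.hypot(*pt[:2]).round(3), onplane(c,ce,.06).round(4))
    r=(cv2.inRange(hsv,(0,90,80),(8,255,255))|cv2.inRange(hsv,(172,90,80),(180,255,255)))>0
    for a,ce,m in blobs(r,5):
        pt=np.median(X[m],0)
        if .05<pt[2]<.08: print(n,"red",a,ce.round(1),pt.round(4))
    y=cv2.inRange(hsv,(12,100,80),(35,255,255))>0
    for a,ce,m in blobs(y,5):
        pt=np.median(X[m],0); print(n,"yel",a,ce.round(1),pt.round(4))
    cv2.imwrite(f"pics/crop_{n}.png",cv2.resize(p[60:220,220:420],None,fx=4,fy=4,interpolation=cv2.INTER_CUBIC)[:600] if n=="scene" else cv2.resize(p[110:260,200:400],None,fx=4,fy=4,interpolation=cv2.INTER_CUBIC))
E
```

```text
scene green 56 [310.6  87.6] [0.3292 0.2826 0.0708] r 0.434 [[0.3214 0.2932 0.06  ]]
scene green 58 [360.4 110. ] [0.5082 0.2765 0.0709] r 0.579 [[0.5026 0.2874 0.06  ]]
scene green 68 [303.3 129.7] [0.4118 0.1208 0.0714] r 0.429 [[0.4051 0.1301 0.06  ]]
scene green 82 [262.6 176.8] [ 0.4188 -0.0774  0.0711] r 0.426 [[ 0.4118 -0.0709  0.06  ]]
scene yel 125 [532.9  11.2] [ 0.7396  1.2989 -0.0812]
scene yel 920 [592.2  67.4] [ 1.0417  1.0643 -0.0815]
scene yel 6 [310.2  80.8] [0.3002 0.3229 0.0554]
scene yel 6 [360.  102.5] [0.4831 0.3195 0.0551]
scene yel 1378 [519.3 130.2] [0.9334 0.4924 0.0551]
scene yel 483 [589.6 140.4] [ 1.1847  1.0585 -0.4148]
scene yel 7 [300.7 121.4] [0.3785 0.1573 0.0561]
scene yel 84 [502.2 157.9] [0.9209 0.3112 0.0813]
scene yel 48 [364.5 159.3] [0.6345 0.0721 0.1262]
scene yel 73 [485.  164.5] [0.8912 0.2624 0.0814]
scene yel 10 [268.3 166.7] [ 0.4012 -0.0317  0.0548]
scene yel 37 [383.7 175.6] [0.6785 0.1069 0.0546]
scene yel 1865 [227.2 257.6] [ 0.4653 -0.2956  0.0134]
scene yel 237 [142.2 292.5] [ 0.3596 -0.4714  0.0171]
scene yel 151 [394.3 355.5] [ 0
[... 439 characters left out ...]
261.1] [ 0.936  -0.2632  0.0662]
side yel 114 [325.8  10.9] [ 0.7426  1.4912 -0.0827]
side yel 29 [420.3  43.2] [ 1.1407  1.0775 -0.0846]
side yel 11 [399.   44.5] [ 1.037   1.0735 -0.0829]
side yel 762 [408.5  93.3] [0.8977 0.4639 0.058 ]
side yel 30 [422.4 110.1] [0.9177 0.311  0.0812]
side yel 58 [418.  119.5] [0.8899 0.2649 0.0786]
side yel 39 [344.4 154.8] [0.626  0.0696 0.1256]
side yel 29 [357.6 164.9] [0.6727 0.1038 0.0535]
side yel 10 [263.5 206.5] [ 0.3993 -0.0335  0.0569]
side yel 119 [493.  268.9] [ 0.914  -0.3084  0.079 ]
side yel 1571 [297.1 295.2] [ 0.4663 -0.2944  0.0123]
side yel 113 [499.1 306.6] [ 0.8873 -0.4068  0.0803]
side yel 294 [249.  377.1] [ 0.3546 -0.4741  0.0178]
```

View pics/crop_scene.png

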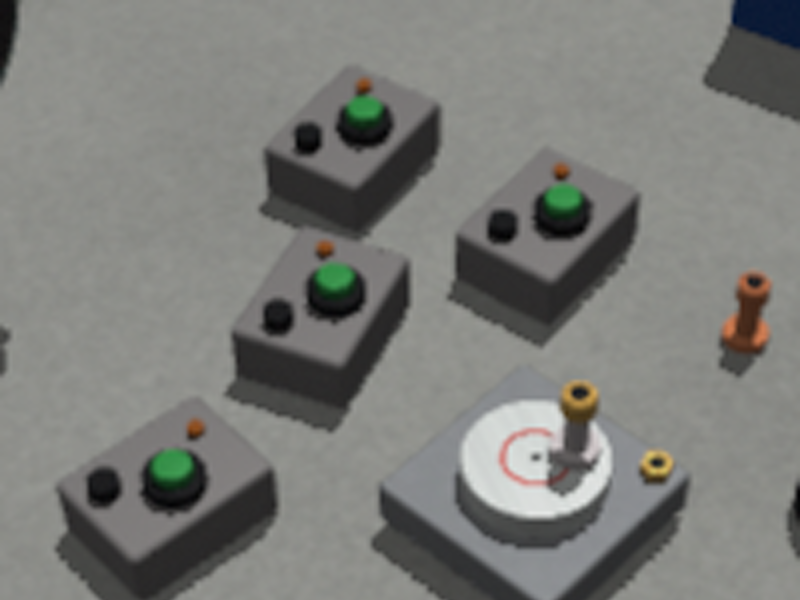

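View pics/crop_side.png

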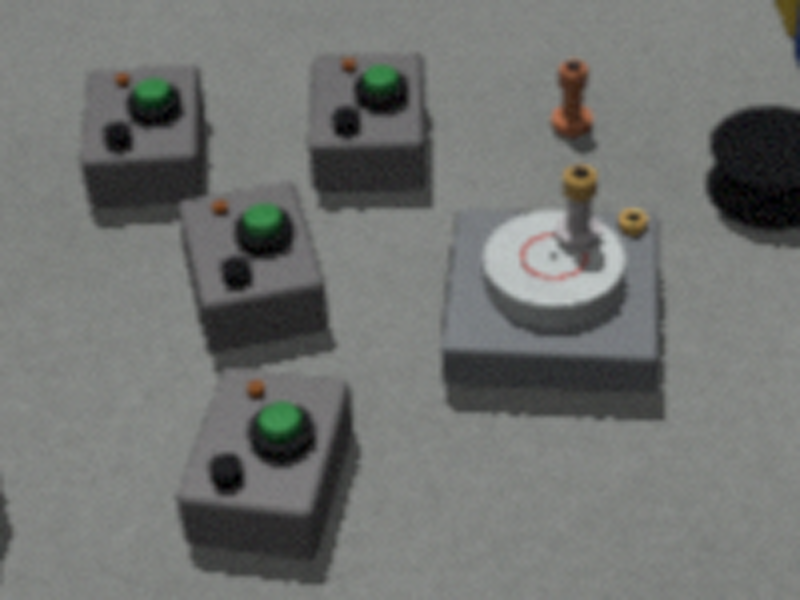

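The four candidate buttons are at base distances of 0.43, 0.43, 0.43 and 0.575 m. The one meant is at scene (360,110) / side (295,130), world ≈(0.505,0.275), because it is farthest. The enlarged crops confirm it has a dial, an amber lamp and a green button. Next I'll measure the ring and stub.

```bash
python3 - <<'E'
from h import *
for n,c0 in [("scene",(354,176)),("side",(338,176))]:
    p=cv2.imread(f"pics/{n}0.png"); c=cam(n)
    hsv=cv2.cvtColor(p,cv2.COLOR_BGR2HSV).astype(int); b=p.astype(int)
    m=np.zeros((400,640),bool); m[c0[1]-25:c0[1]+25,c0[0]-40:c0[0]+40]=1
    red=m&((b[...,2]-b[...,1])>25)&((b[...,2]-b[...,0])>25)&(abs(b[...,1]-b[...,0])<25)
    v,u=np.nonzero(red); P=onplane(c,np.c_[u,v],.067)[:,:2]
    A=np.c_[2*P,np.ones(len(P))]; s=np.linalg.lstsq(A,(P**2).sum(1),rcond=None)[0]; print(n,"ring",len(P),s[:2],"r",np.sqrt(s[2]+s[:2]@s[:2]))
    w=m&(b.min(2)>150); v,u=np.nonzero(w); P=onplane(c,np.c_[u,v],.067)[:,:2]; 
    q=cv2.minEnclosingCircle(P.astype(np.float32)); print("disc",q)
    y=m&(hsv[...,0]>12)&(hsv[...,0]<35)&(hsv[...,1]>100)
    for a,ce,mm in blobs(y,8): print("brass",a,ce,onplane(c,ce,.121))
s=bot.read_state(); print(R.from_rotvec(s["tcp_rot"]).as_matrix().round(3))
E
```

```text
scene ring 61 [0.61243808 0.06081893] r 0.022484650939257302
disc ((0.6127057671546936, 0.06089262664318085), 0.05077536031603813)
brass 61 [364.42622951 160.26229508] [[0.63380157 0.07440507 0.121     ]]
brass 41 [383.68292683 175.97560976] [[0.69937088 0.05505882 0.121     ]]
side ring 33 [0.60950737 0.05942825] r 0.022351020818596207
disc ((0.6092115044593811, 0.05945749580860138), 0.0497247576713562)
brass 50 [344.58 155.36] [[0.62844289 0.07201243 0.121     ]]
brass 30 [357.66666667 165.        ] [[0.65749014 0.02800421 0.121     ]]
[[ 0.963  0.269 -0.   ]
 [ 0.269 -0.963  0.002]
 [ 0.    -0.002 -1.   ]]
```

```bash
cat >> h.py <<'E'
def plan(pos,yawdeg,n,ctrl=None):
    s=bot.read_state(); Rm=R.from_rotvec(s["tcp_rot"]).as_matrix()
    d=Rm.T@(np.array(pos)-s["tool_pos"])*1000; y0=np.degrees(np.arctan2(Rm[1,0],Rm[0,0]))
    a=np.radians(yawdeg); T=np.array([[np.cos(a),np.sin(a),0],[np.sin(a),-np.cos(a),0],[0,0,-1]])
    rv=np.degrees(R.from_matrix(Rm.T@T).as_rotvec())
    print("t",round(s["time"],2),"pos",s["tool_pos"].round(4),"yaw",y0.round(2),"tool shift mm",d.round(2),"turn deg",rv.round(2), "q",s["q"].round(2),"F",s["wrist_force"].round(2),"w",round(s["width"],3))
E
python3 - <<'E'
from h import *
plan((.611,.060,.21),15.6,1)
E
```

```text
t 0.15 pos [ 0.1817 -0.6495  0.2302] yaw 15.63 tool shift mm [ 604.56 -567.57   21.27] turn deg [-0.1  -0.    0.03] q [-1.33  0.26  1.61 -0.    1.27 -0.04] F [-0.13  0.45 -0.18] w 1.003
```

Request:
arm_command(
  targets="27 -25 0 0 0 -6.6 0.2; 54 -51 0 0 0 -13.2 0.2; 81 -76 0 0 0 -19.8 0.2; 108 -102 0 0 0 -26.4 0.2; 135 -127 0 0 0 -33 0.2; 162 -153 0 0 0 -39.6 0.2; 189 -178 0 0 0 -46.2 0.2; 216 -204 0 0 0 -52.8 0.2; 243 -229 0 0 0 -59.4 0.2; 270 -255 0 0 0 -66 0.2",
  newtons=20,
)

```text
time: 0.98
tool_pos: [0.3736, -0.33, 0.2311]
tcp_rot: [-2.372, -2.06, -0.0]
wrist_force: [1.5, 0.2, -0.5]
width: 0.195
```

```bash
python3 - <<'E'
from h import *
plan((.611,.060,.21),15.6,1)
E
```

```text
t 0.98 pos [ 0.3736 -0.33    0.2311] yaw 81.94 tool shift mm [419.44 180.35  21.15] turn deg [-0.   -0.   66.34] q [-0.77 -0.07  1.97  0.    1.24 -0.63] F [ 1.49  0.21 -0.49] w 0.195
```

Request:
arm_command(
  targets="35 15 2 0 0 -6.6 0.2; 70 30 4 0 0 -13.2 0.2; 105 45 6 0 0 -19.8 0.2; 140 60 8 0 0 -26.4 0.2; 175 75 10 0 0 -33 0.2; 210 90 12 0 0 -39.6 0.2; 245 105 14 0 0 -46.2 0.2; 280 120 16 0 0 -52.8 0.2; 315 135 18 0 0 -59.4 0.2; 350 150 20 0 0 -66 0.2",
)

```text
time: 1.82
tool_pos: [0.5729, -0.0054, 0.2109]
tcp_rot: [-0.867, -3.019, 0.0]
wrist_force: [0.6, -1.7, -0.0]
width: 0.199
```

```bash
python3 - <<'E'
from h import *
plan((.611,.060,.20),213,1)
E
```

```text
t 1.82 pos [ 0.5729 -0.0054  0.2109] yaw 147.97 tool shift mm [ 2.41 75.62 10.9 ] turn deg [-0.000e+00 -2.000e-02 -6.503e+01] q [-0.05  0.09  1.85 -0.    1.21 -1.06] F [ 0.62 -1.74 -0.05] w 0.199
```

Request:
arm_command(
  targets="0 8 1 0 0 -6.5 0.2; 0 15 2 0 0 -13 0.2; 1 23 3 0 0 -19.5 0.2; 1 30 4 0 0 -26 0.2; 1 38 5 0 0 -32.5 0.2; 1 46 7 0 0 -39 0.2; 2 53 8 0 0 -45.5 0.2; 2 61 9 0 0 -52 0.2; 2 68 10 0 0 -58.5 0.2; 2 76 11 0 0 -65 0.2",
)

```text
time: 2.65
tool_pos: [0.6113, 0.0582, 0.1997]
tcp_rot: [0.891, -3.012, -0.0]
wrist_force: [0.5, -0.7, -0.2]
width: 0.204
```

Request:
arm_command(
  targets="0 0 0 0 0 0 0.2; 0 0 0 0 0 0 0.2",
)

```text
time: 2.82
tool_pos: [0.6112, 0.0581, 0.1998]
tcp_rot: [0.879, -3.015, -0.0]
wrist_force: [-0.3, 0.0, -1.2]
width: 0.202
```

```bash
python3 - <<'E'
from h import *
import pickle
s=bot.read_state(); p,d=bot.read_camera("wrist"); cv2.imwrite("pics/w1.png",p); np.save("pics/w1.npy",d); pickle.dump(s,open("pics/w1.pkl","wb"))
plan((.611,.060,.20),213,1)
E
```

```text
t 2.87 pos [0.6112 0.0578 0.1999] yaw -147.53 tool shift mm [-1.02  1.92 -0.08] turn deg [ 0.01 -0.05 -0.53] q [ 0.05  0.17  1.77 -0.    1.2  -2.08] F [ 0.48 -0.39  0.26] w 0.199
```

View pics/w1.png

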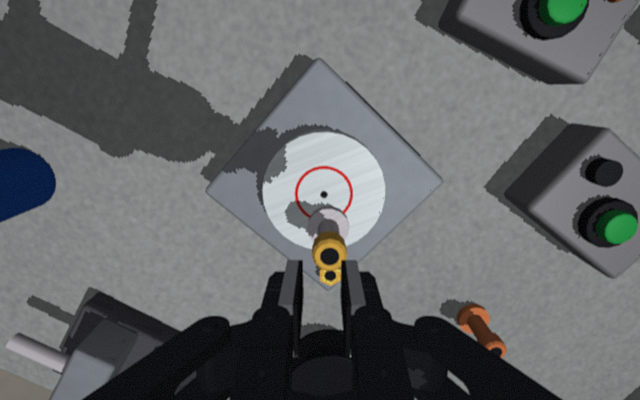

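```bash
python3 - <<'E'
from h import *
import pickle
s=pickle.load(open("pics/w1.pkl","rb")); p=cv2.imread("pics/w1.png"); d=np.load("pics/w1.npy")
cv2.imwrite("pics/w1c.png",cv2.resize(p[120:295,235:420],None,fx=4.2,fy=3.4*0+3.4,interpolation=cv2.INTER_CUBIC))
X=cloud(cam("wrist",s),d)
print("disc z",np.median(X[140:180,300:340,2]), "housing", np.median(X[80:110,305:335,2]), "table",np.median(X[300:340,60:80,2]))
hh=X[...,2]; 
for lo,hi in [(.070,.080),(.080,.105),(.118,.130)]:
    m=(hh>lo)&(hh<hi); m[:, :270]=0; m[:,390:]=0; m[:150]=0; m[262:]=0
    v,u=np.nonzero(m); print(lo,m.sum(),u.min(),u.max(),v.min(),v.max(), X[m][:,:2].mean(0))
E
```

```text
disc z 0.06652163205974457 housing 0.04448925910209223 table 1.5299429043491575e-05
0.07 777 307 348 207 241 [0.62402361 0.07204475]
0.08 209 318 339 221 234 [0.62328225 0.07163138]
0.118 772 312 346 235 261 [0.62536207 0.07306796]
```

View pics/w1c.png

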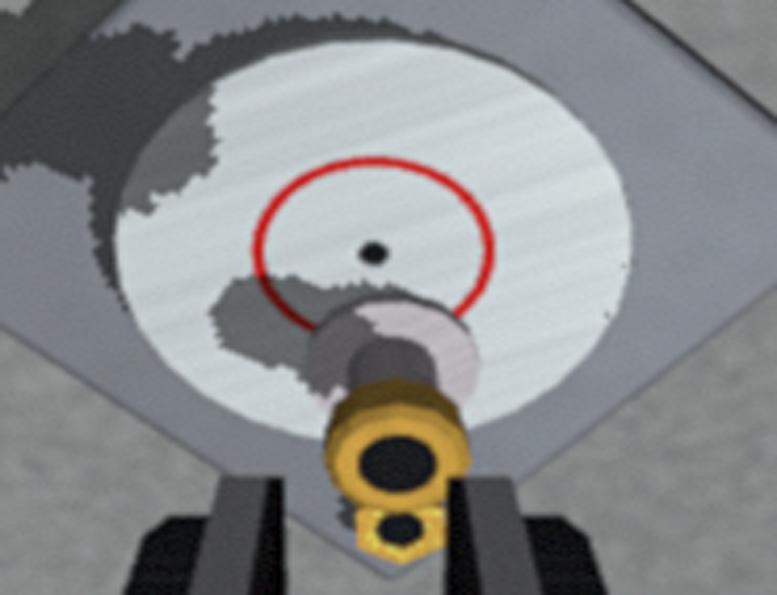

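```bash
cat >> h.py <<'E'
import pickle
from scipy.optimize import least_squares
def snap(name):
    s=bot.read_state(); p,d=bot.read_camera("wrist"); cv2.imwrite(f"pics/{name}.png",p); np.save(f"pics/{name}.npy",d); pickle.dump(s,open(f"pics/{name}.pkl","wb"))
def measure(name,C0=(.611,.060),S0=None):
    s=pickle.load(open(f"pics/{name}.pkl","rb")); p=cv2.imread(f"pics/{name}.png"); d=np.load(f"pics/{name}.npy")
    c=cam("wrist",s); X=cloud(c,d); b=p.astype(int)
    near=np.hypot(X[...,0]-C0[0],X[...,1]-C0[1])<.06
    red=near&(b[...,2]-b[...,1]>60)&(b[...,2]-b[...,0]>60)&(abs(b[...,1]-b[...,0])<40)&(abs(X[...,2]-.067)<.004)
    v,u=np.nonzero(red); P=onplane(c,np.c_[u,v],.067)[:,:2]
    f=least_squares(lambda q:np.hypot(P[:,0]-q[0],P[:,1]-q[1])-.02225,[*C0],loss="soft_l1",f_scale=.001); ring=f.x
    top=near&(X[...,2]>.0735)&(X[...,2]<.0795)&(b.max(2)-b.min(2)<40)
    bl=max(blobs(top,20),key=lambda t:t[0])[2]
    cn=max(cv2.findContours(bl.astype(np.uint8),cv2.RETR_EXTERNAL,cv2.CHAIN_APPROX_NONE)[0],key=len)[:,0]
    Q=onplane(c,cn,.077)[:,:2]
    # brass head for initial guess and cross check
    hd=near&(X[...,2]>.123)&(X[...,2]<.131)&(b[...,2]-b[...,0]>60)
    H=X[hd][:,:2]; hc=np.array(cv2.minEnclosingCircle(H.astype(np.float32))[0]) if len(H)>10 else np.array([np.nan]*2)
    g=Q.mean(0)
    for _ in range(5):  # keep outer arc: boundary points near radius 17
        r=np.hypot(*(Q-g).T); k=r>.0145 if _ else r>.010
        f=least_squares(lambda q:np.hypot(Q[k,0]-q[0],Q[k,1]-q[1])-.0168,g,loss="soft_l1",f_scale=.0007); g=f.x
    Rm=R.from_rotvec(s["tcp_rot"]).as_matrix(); tl=lambda w,z:(Rm.T@(np.r_[w,z]-s["tool_pos"])*1000).round(1)
    print("ring",ring.round(4),len(P),"foot",g.round(4),k.sum(),"res",np.abs(f.fun).mean().round(5),"head",hc.round(4))
    off=ring-g; print("off mm",(off*1000).round(1),"dist",(np.hypot(*off)*1000).round(2),"dir deg",np.degrees(np.arctan2(off[1],off[0])).round(1)%360)
    print("tool: ring",tl(ring,.067),"foot",tl(g,.067),"head",tl(hc,.127) )
    # overlay
    o=p.copy(); t=np.linspace(0,2*np.pi,60)
    for ce,z,rr,col in [(ring,.067,.0223,(255,0,0)),(g,.077,.017,(0,255,0)),(hc,.127,.012,(255,0,255))]:
        if np.isnan(ce).any(): continue
        W=np.c_[ce[0]+rr*np.cos(t),ce[1]+rr*np.sin(t),np.full(60,z)]; cv2.polylines(o,[np.round(proj(c,W)*16).astype(np.int32)],True,col,1,cv2.LINE_AA,4)
    uv=proj(c,np.r_[ring,.067])[0].astype(int); y0=max(0,min(250,uv[1]-60)); x0=max(0,min(440,uv[0]-100))
    cv2.imwrite(f"pics/{name}_o.png",cv2.resize(o[y0:y0+150,x0:x0+200],None,fx=4,fy=4,interpolation=cv2.INTER_CUBIC))
    return ring,g
E
python3 - <<'E'
from h import *
measure("w1")
E
```

```text
ring [0.6091 0.0586] 352 foot [0.6285 0.0751] 89 res 0.0004 head [0.6289 0.0752]
off mm [-19.4 -16.5] dist 25.53 dir deg 220.4
tool: ring [  1.4   1.5 132.8] foot [-23.8   5.  132.8] head [-24.2   4.9  72.8]
```

View pics/w1_o.png

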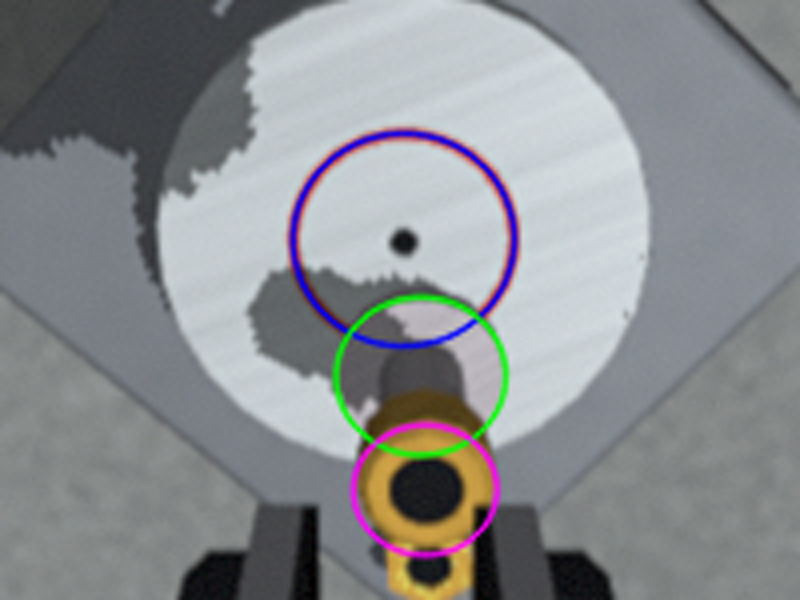

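```bash
python3 - <<'E'
from h import *
s=pickle.load(open("pics/w1.pkl","rb")); d=np.load("pics/w1.npy"); X=cloud(cam("wrist",s),d)
T=(X-s["tool_pos"])@R.from_rotvec(s["tcp_rot"]).as_matrix()*1000
m=(T[...,2]<30)&(d>0)
for z0 in range(-90,20,6):
    k=m&(T[...,2]>=z0)&(T[...,2]<z0+6)
    for sgn in (1,-1):
        kk=k&(T[...,1]*sgn>0)
        if kk.sum()>5: print(z0,sgn,kk.sum(),"x",np.percentile(T[kk][:,0],[2,98]).round(1),"y",np.percentile(T[kk][:,1],[2,98]).round(1),"zmax",T[kk][:,2].max().round(1))
a=np.radians(220.4); u=np.array([np.cos(a),np.sin(a)]); foot=np.array([.6285,.0751])
for off in (45,):
    t=foot-u*off/1000; plan((*t,.15),220.4,1); print(t)
E
```

```text
-84 1 693 x [16.7 18.7] y [ 8.6 20.3] zmax -78.0
-84 -1 698 x [16.7 18.6] y [-20.   -8.4] zmax -78.0
-78 1 2386 x [ 9.7 18.4] y [ 2.9 55. ] zmax -72.0
-78 -1 2386 x [ 9.9 18.3] y [-54.6  -2.7] zmax -72.0
-72 1 2243 x [ 7.2 18.3] y [ 9.2 52.1] zmax -66.0
-72 -1 2251 x [ 7.2 18.3] y [-52.  -9.] zmax -66.0
-66 1 1321 x [ 7.9 17.7] y [ 9.5 49.2] zmax -60.0
-66 -1 1306 x [ 7.9 17.7] y [-48.8  -9.3] zmax -60.0
-60 1 3092 x [-7.8 13.3] y [11.  44.7] zmax -54.0
-60 -1 3119 x [-7.9 13.2] y [-44.4 -10.7] zmax -54.0
-54 1 1755 x [-7.7 14.4] y [10.4 42.1] zmax -48.0
-54 -1 1725 x [-7.8 14.3] y [-42.1 -10.2] zmax -48.0
-48 1 993 x [-7.1 14.5] y [10.2 38.5] zmax -42.0
-48 -1 991 x [-6.7 14.4] y [-38. -10.] zmax -42.0
-42 1 516 x [-9.2 13.2] y [ 8.6 25.8] zmax -36.0
-42 -1 515 x [-9.2 13.2] y [-25.6  -8.4] zmax -36.0
-36 1 307 x [-9.7 12.3] y [ 8.6 21.2] zmax -30.0
-36 -1 292 x [-9.1 12.2] y [-21.3  -8.4] zmax -30.0
-30 1 352 x [-5.6 12.1] y [ 8.6 21.9] zmax -24.0
-30 -1 374 x [-5.6 12.1] y [-21.7  -8.4] zmax -24.0
-24 1 317 x [-6.6 12.1] y [ 8.6 21.8] zmax -18.0
-24 -1 308 x [-7.  12.1] y [-21.7  -8.4] zmax -18.0
-18 1 279 x [-7.6 12.1] y [ 8.6 22. ] zmax -12.1
-18 -1 286 x [-7.8 12. ] y [-21.7  -8.4] zmax -12.0
-12 1 246 x [-7.5 12.1] y [ 8.6 21.2] zmax -6.0
-12 -1 241 x [-8.4 12.1] y [-21.4  -8.4] zmax -6.0
-6 1 70 x [-1.8 11.8] y [ 8.5 16.6] zmax -2.1
-6 -1 68 x [-0.8 11.9] y [-16.4  -8.4] zmax -1.8
t 2.87 pos [0.6112 0.0578 0.1999] yaw -147.53 tool shift mm [-68.5   11.46  49.86] turn deg [ 0.01 -0.05 -7.93] q [ 0.05  0.17  1.77 -0.    1.2  -2.08] F [ 0.48 -0.39  0.26] w 0.199
[0.66276922 0.1042654 ]
```

```bash
python3 - <<'E'
from h import *
for n in("scene","side"):
    X=cloud(cam(n),np.load(f"pics/{n}0.npy")); m=(np.hypot(X[...,0]-.66,X[...,1]-.10)<.14)&(X[...,2]>.055)
    for a,ce,k in blobs(m,10): print(n,a,ce,X[k].min(0).round(3),X[k].max(0).round(3))
E
```

```text
scene 1041 [354.42363112 174.39673391] [0.565 0.01  0.055] [0.664 0.109 0.132]
scene 18 [384.72222222 175.11111111] [0.674 0.1   0.055] [0.687 0.119 0.058]
side 856 [338.40303738 173.28504673] [0.559 0.006 0.055] [0.657 0.109 0.131]
```

Request:
arm_command(
  targets="-23 4 0 0 0 -2.6 0.2; -46 8 0 0 0 -5.3 0.2; -68 11.5 0 0 0 -7.9 0.2; -68 11.5 20 0 0 -7.9 0.2; -68 11.5 50 0 0 -7.9 0.2; -68 11.5 50 0 0 -7.9 0.2; -68 11.5 50 0 0 -7.9 0.2; -68 11.5 50 0 0 -7.9 0.2",
)

```text
time: 3.53
tool_pos: [0.6626, 0.1039, 0.151]
tcp_rot: [-1.086, 2.948, -0.0]
wrist_force: [0.9, -0.3, 0.1]
width: 0.199
```

```bash
python3 - <<'E'
from h import *
snap("w2"); measure("w2")
plan((.66277,.10427,.070),220.4,1)
E
```

```text
ring [0.6092 0.0585] 676 foot [0.6291 0.0755] 113 res 0.00041 head [0.6287 0.0752]
off mm [-19.9 -17. ] dist 26.18 dir deg 220.5
tool: ring [70.1  0.1 84. ] foot [43.9  0.1 84. ] head [44.4  0.2 24. ]
t 3.58 pos [0.6634 0.104  0.1521] yaw -139.54 tool shift mm [ 0.46  0.7  82.07] turn deg [-0.07  0.1   0.06] q [ 0.12  0.31  1.69 -0.    1.13 -2.16] F [-0.29 -0.62  0.21] w 0.201
```

View pics/w2.png

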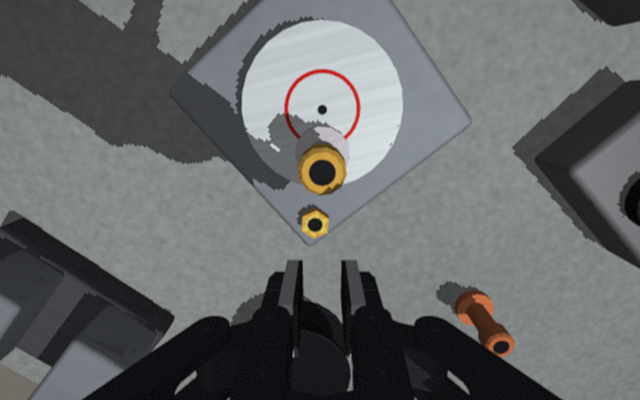

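Request:
arm_command(
  targets="0 0 20 0 0 0 0.2; 0 0 40 0 0 0 0.2; 0 0 60 0 0 0 0.2; 0 0 75 0 0 0 0.2; 0 0 80 0 0 0 0.2; 0 0 80 0 0 0 0.2; 0 0 80 0 0 0 0.2; 0 0 80 0 0 0 0.2",
)

```text
time: 4.25
tool_pos: [0.6642, 0.1044, 0.0727]
tcp_rot: [-1.087, 2.944, -0.001]
wrist_force: [0.1, 0.2, -0.1]
width: 0.2
```

```bash
python3 - <<'E'
from h import *
for _ in range(1): snap("w3"); measure("w3")
plan((.66277,.10427,.070),220.4,1)
s=pickle.load(open("pics/w3.pkl","rb")); d=np.load("pics/w3.npy"); X=cloud(cam("wrist",s),d)
print("disc z",np.median(X[...,2][(np.hypot(X[...,0]-.609,X[...,1]-.0585)<.045)&(X[...,2]<.072)]))
E
```

```text
ring [0.6092 0.0586] 1659 foot [0.6289 0.0754] 164 res 0.00032 head [0.6287 0.0757]
off mm [-19.7 -16.8] dist 25.84 dir deg 220.5
tool: ring [71.6  1.   5.4] foot [45.8  0.9  5.5] head [ 45.5   1.1 -54.5]
t 4.3 pos [0.6642 0.1045 0.0726] yaw -139.48 tool shift mm [1.21 0.79 2.58] turn deg [-0.11  0.17  0.12] q [ 0.12  0.39  1.75  0.    1.   -2.16] F [-0.17  0.69 -0.25] w 0.2
disc z 0.06648075467557633
```

View pics/w3.png

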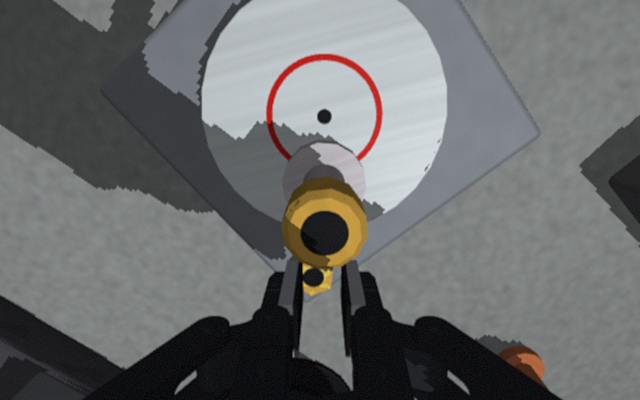

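Request:
arm_command(
  targets="0 1 2 0 0 0 0.2; 0 1 3.5 0 0 0 0.2; 6 1 3.5 0 0 0 0.2; 12 1 3.5 0 0 0 0.2; 15 1 3.5 0 0 0 0.2; 17 1 3.5 0 0 0 0.2; 18.5 1 3.5 0 0 0 0.2; 20 1 3.5 0 0 0 0.2; 21.5 1 3.5 0 0 0 0.2; 23 1 3.5 0 0 0 0.2",
)

```text
time: 5.13
tool_pos: [0.6451, 0.0903, 0.0673]
tcp_rot: [-1.087, 2.946, -0.0]
wrist_force: [3.1, 2.4, 2.4]
width: 0.2
```

```bash
python3 - <<'E'
from h import *
snap("w4"); measure("w4")
plan((.66277,.10427,.070),220.4,1)
E
```

```text
ring [0.6091 0.0587] 1445 foot [0.6247 0.0732] 180 res 0.00031 head [0.6249 0.0734]
off mm [-15.5 -14.5] dist 21.26 dir deg 223.0
tool: ring [47.9 -0.7  0.3] foot [26.7  0.3  0.3] head [ 26.3   0.3 -59.7]
t 5.18 pos [0.6449 0.0902 0.0673] yaw -139.47 tool shift mm [-22.72  -0.87  -2.65] turn deg [-0.04  0.07  0.13] q [ 0.1   0.36  1.8   0.    0.98 -2.18] F [0.84 1.39 2.69] w 0.199
```

View pics/w4_o.png

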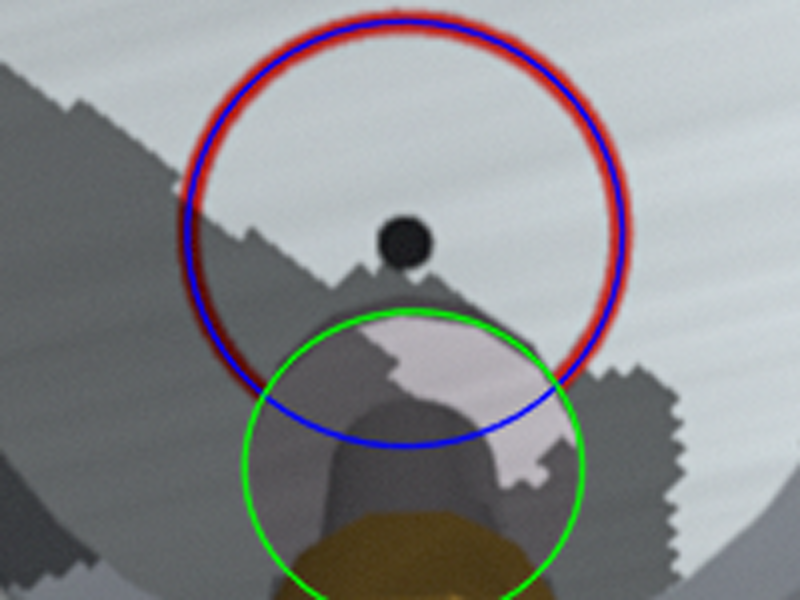

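Request:
arm_command(
  targets="-2 0 0 0 0 0 0.2; -2 -0.5 -2 0 0 0 0.2; -1 -0.5 -2 0 0 0 0.2; 1 -0.5 -2 0 0 0 0.2; 3 -0.5 -2 0 0 0 0.2; 5 -0.5 -2 0 0 0 0.2; 7 -0.5 -2 0 0 0 0.2; 9 -0.5 -2 0 0 0 0.2; 11 -0.5 -2 0 0 0 0.2; 13 -0.5 -2 0 0 0 0.2",
)

```text
time: 6.02
tool_pos: [0.6345, 0.0811, 0.0685]
tcp_rot: [1.088, -2.947, -0.0]
wrist_force: [0.2, 0.3, -0.7]
width: 0.198
```

```bash
python3 - <<'E'
from h import *
snap("w5"); measure("w5")
plan((.66277,.10427,.070),220.4,1)
E
```

```text
ring [0.6091 0.0587] 1140 foot [0.614 0.064] 173 res 0.0003 head [0.6144 0.0641]
off mm [-4.9 -5.4] dist 7.29 dir deg 227.6
tool: ring [33.9 -0.6  1.6] foot [26.6  0.3  1.6] head [ 26.4   0.2 -58.4]
t 6.07 pos [0.6342 0.0809 0.0685] yaw -139.47 tool shift mm [-36.92  -0.83  -1.51] turn deg [ 0.02 -0.05  0.13] q [ 0.09  0.34  1.82 -0.    0.98 -2.19] F [-0.34 -0.57  0.18] w 0.201
```

View pics/w5_o.png

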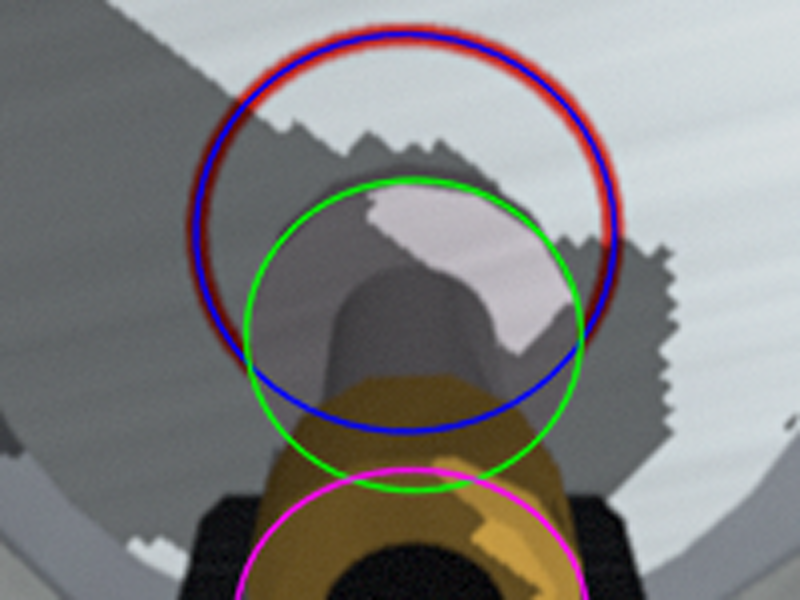

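Request:
arm_command(
  targets="1.5 0 0 0 0 0 0.2; 3 -0.2 0 0 0 0 0.2; 4.5 -0.5 0 0 0 0 0.2; 5.5 -0.7 0 0 0 0 0.2; 6.5 -0.8 0 0 0 0 0.2; 6.5 -0.8 0 0 0 0 0.2; 6.5 -0.8 0 0 0 0 0.2",
)

```text
time: 6.65
tool_pos: [0.6304, 0.0764, 0.0688]
tcp_rot: [1.088, -2.947, 0.0]
wrist_force: [0.1, 0.3, 0.4]
width: 0.199
```

```bash
python3 - <<'E'
from h import *
snap("w6"); measure("w6")
plan((.66277,.10427,.070),220.4,1)
E
```

```text
ring [0.609  0.0586] 1134 foot [0.6098 0.0592] 178 res 0.00032 head [0.6095 0.0595]
off mm [-0.8 -0.5] dist 0.97 dir deg 214.3
tool: ring [27.8  0.4  1.8] foot [26.8  0.3  1.8] head [ 26.9   0.8 -58.2]
t 6.7 pos [0.6305 0.0764 0.0688] yaw -139.47 tool shift mm [-42.67   0.19  -1.18] turn deg [-0.   -0.01  0.13] q [ 0.08  0.33  1.84 -0.    0.97 -2.2 ] F [-0.31 -0.47 -0.02] w 0.205
```

View pics/w6_o.png

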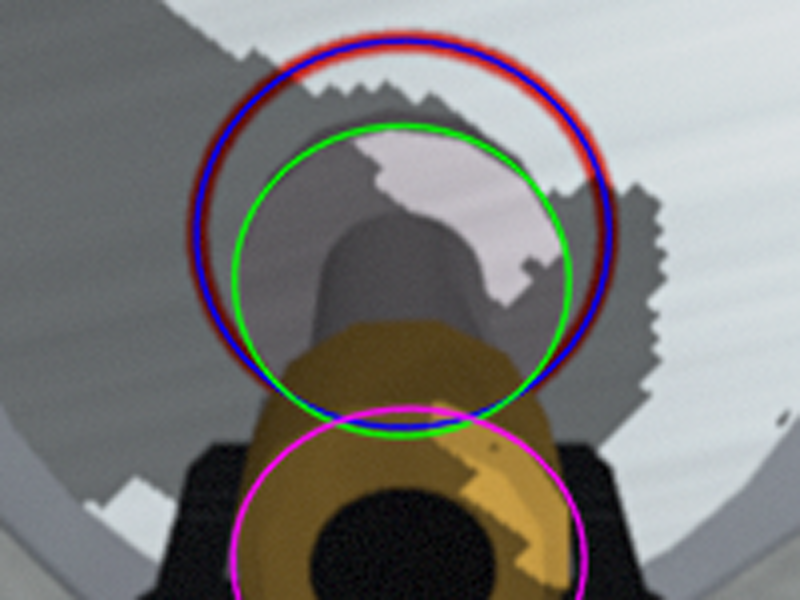

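Stub measures 1 mm off centre. I'll back off and verify.

Request:
arm_command(
  targets="-3 0 0 0 0 0 0.2; -8 0 0 0 0 0 0.2; -18 0 0 0 0 0 0.2; -30 0 0 0 0 0 0.2; -40 0 -20 0 0 0 0.2; -45 0 -60 0 0 0 0.2; -45 0 -100 0 0 0 0.2; -45 0 -110 0 0 0 0.2; -45 0 -110 0 0 0 0.2; -45 0 -110 0 0 0 0.2",
)

```text
time: 7.53
tool_pos: [0.6661, 0.1065, 0.1801]
tcp_rot: [-1.088, 2.944, -0.001]
wrist_force: [0.4, -0.8, -0.4]
width: 0.198
```

```bash
python3 - <<'E'
from h import *
snap("w7"); measure("w7")
plan((.505,.275,.18),-139.5,1)
for n in ("scene","side"):
    p,d=bot.read_camera(n); cv2.imwrite(f"pics/{n}7.png",p); np.save(f"pics/{n}7.npy",d)
    X=cloud(cam(n),d); b=p.astype(int)
    m=(b[...,1]-b[...,2]>40)&(abs(X[...,2]-.07)<.02)&(np.hypot(X[...,0]-.505,X[...,1]-.275)<.04)
    t=m&(X[...,2]>.0); v,u=np.nonzero(m); z=np.percentile(X[m][:,2],[5,50,95])
    P=X[m]; top=P[:,2]>np.median(P[:,2])-.004
    print(n,"button",m.sum(),z.round(4),P[top].mean(0).round(4),cv2.minEnclosingCircle(P[top][:,:2].astype(np.float32)))
E
```

```text
ring [0.6092 0.0585] 669 foot [0.6106 0.0595] 158 res 0.00064 head [0.6104 0.0594]
off mm [-1.4 -1. ] dist 1.72 dir deg 216.9
tool: ring [ 74.7   0.7 112.9] foot [ 73.    0.6 112.9] head [73.1  0.5 52.9]
t 7.58 pos [0.6646 0.1062 0.178 ] yaw -139.45 tool shift mm [ 11.56 232.03  -1.86] turn deg [ 0.03 -0.03  0.05] q [ 0.12  0.3   1.66  0.    1.18 -2.16] F [ 0.06 -1.22 -0.19] w 0.197
scene button 53 [0.0665 0.072  0.0762] [0.5066 0.2798 0.0723] ((0.5065382719039917, 0.2820717990398407), 0.01413003820925951)
side button 38 [0.0685 0.072  0.0754] [0.5014 0.2769 0.0721] ((0.5027652382850647, 0.2786288559436798), 0.01358145009726286)
```

View pics/w7_o.png

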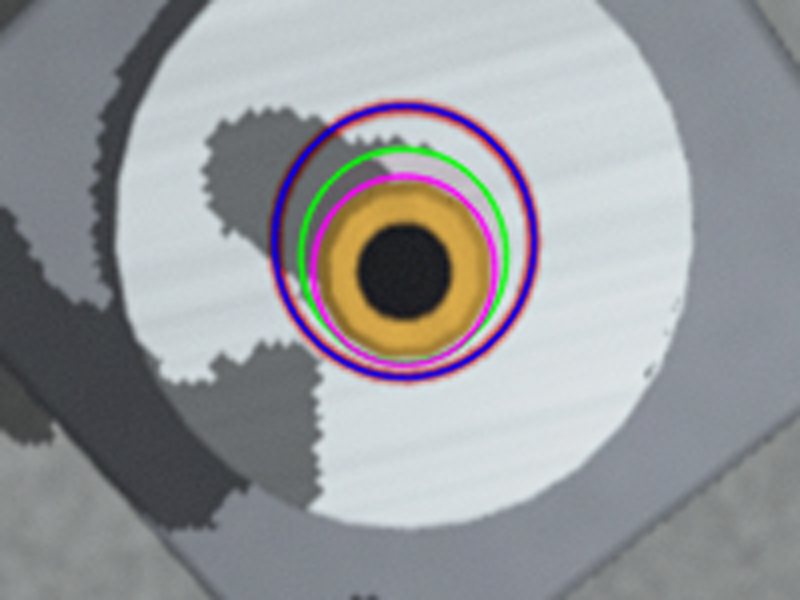

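Request:
arm_command(
  targets="0 15 0 0 0 0 0; 2 45 0 0 0 0 0; 4 80 0 0 0 0 0; 6 115 0 0 0 0 0; 8 150 0 0 0 0 0; 9 185 0 0 0 0 0; 10 215 0 0 0 0 0; 11 234 0 0 0 0 0; 11 234 0 0 0 0 0; 11 234 0 0 0 0 0",
)

```text
time: 8.52
tool_pos: [0.5024, 0.2771, 0.1775]
tcp_rot: [1.091, -2.944, 0.001]
wrist_force: [0.6, 0.0, 0.1]
width: -0.002
```

```bash
python3 - <<'E'
from h import *
snap("w8"); s=pickle.load(open("pics/w8.pkl","rb")); p=cv2.imread("pics/w8.png"); d=np.load("pics/w8.npy"); c=cam("wrist",s); X=cloud(c,d); b=p.astype(int)
m=(b[...,1]-b[...,2]>40)&(b[...,1]-b[...,0]>20)
for a,ce,k in blobs(m,100):
    P=X[k]; z=np.percentile(P[:,2],[5,50,95]); top=P[abs(P[:,2]-z[2])<.003]; q=cv2.minEnclosingCircle(top[:,:2].astype(np.float32)); print(a,ce,z,q, "r",np.hypot(*q[0]))
    Tl=R.from_rotvec(s["tcp_rot"]).as_matrix().T@(np.r_[q[0],z[2]]-s["tool_pos"])*1000; print("tool",Tl.round(1))
plan((.505,.279,.18),-139.5,1)
E
```

```text
1162 [518.25903614  13.62908778] [0.06945483 0.07113905 0.07248481] ((0.3232017159461975, 0.2853333652019501), 0.013740960508584976) r 0.43113162547885064
tool [130.3 123.  105.4]
1078 [324.9703154  206.72634508] [0.06735121 0.07121613 0.07243604] ((0.5018459558486938, 0.2799432575702667), 0.01381709985435009) r 0.5746456219799659
tool [ -1.7   2.5 105.1]
t 8.57 pos [0.5033 0.2764 0.1778] yaw -139.39 tool shift mm [-2.92  0.87 -2.18] turn deg [-0.   -0.09  0.11] q [ 0.46  0.12  1.88 -0.    1.15 -1.82] F [ 0.33 -0.41  0.41] w -0.002
```

View pics/w8.png

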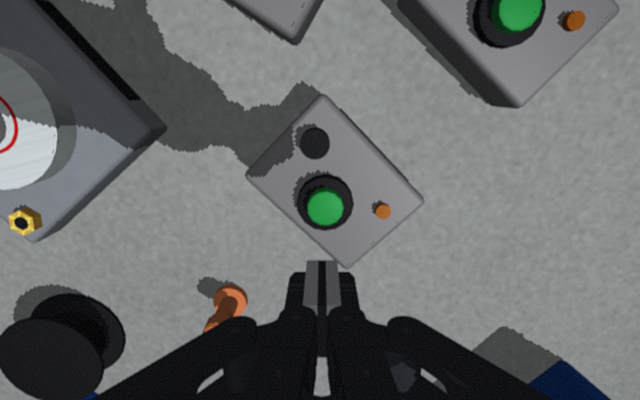

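Confirmed: the button at (325,207) in the wrist view, r = 0.575 m, is the farthest. Its top is 105 mm below the TCP. Descending in steps.

Request:
arm_command(
  targets="-1.7 2.5 25 0 0 0 0; -1.7 2.5 55 0 0 0 0; -1.7 2.5 80 0 0 0 0; -1.7 2.5 93 0 0 0 0; -1.7 2.5 97 0 0 0 0; -1.7 2.5 97 0 0 0 0; -1.7 2.5 97 0 0 0 0",
)

```text
time: 9.15
tool_pos: [0.5051, 0.2794, 0.0827]
tcp_rot: [-1.086, 2.946, 0.0]
wrist_force: [-0.3, -0.3, 0.1]
width: -0.0
```

```bash
python3 - <<'E'
from h import *
snap("w9"); plan((.5018,.2799,.0723),-139.5,1)
E
```

```text
t 9.2 pos [0.5055 0.2798 0.0834] yaw -139.5 tool shift mm [ 2.76  2.49 11.08] turn deg [-0.04  0.15 -0.  ] q [ 0.46  0.22  1.95 -0.    0.97 -1.82] F [ 0.05 -0.38  0.98] w -0.001
```

View pics/w9.png

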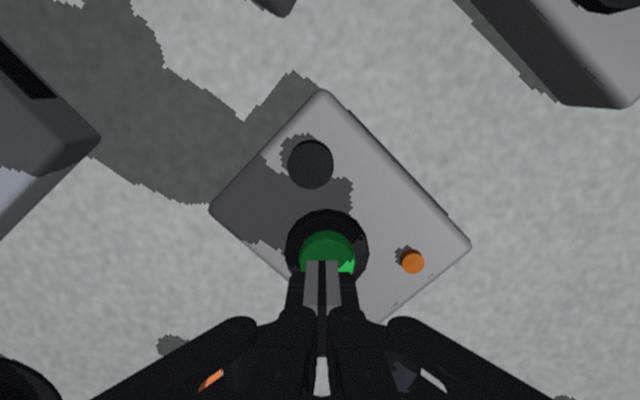

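Request:
arm_command(
  targets="3 2 0 0 0 0 0; 3 2 4 0 0 0 0; 3 2 8 0 0 0 0; 3 2 11 0 0 0 0; 3 2 13 0 0 0 0; 3 2 15 0 0 0 0; 3 2 17 0 0 0 0; 3 2 17 0 0 0 0",
)

```text
time: 9.87
tool_pos: [0.5006, 0.2792, 0.066]
tcp_rot: [-1.088, 2.947, 0.0]
wrist_force: [-2.0, -1.5, 9.9]
width: 0.0
```

```bash
python3 - <<'E'
from h import *
snap("w10"); plan((.5018,.2799,.0723),-139.5,1)
E
```

```text
t 9.92 pos [0.5006 0.2792 0.066 ] yaw -139.46 tool shift mm [-1.35 -0.27 -6.32] turn deg [-0.    0.02  0.04] q [ 0.47  0.23  1.97  0.    0.94 -1.81] F [-1.92 -1.04  8.43] w -0.001
```

View pics/w10.png

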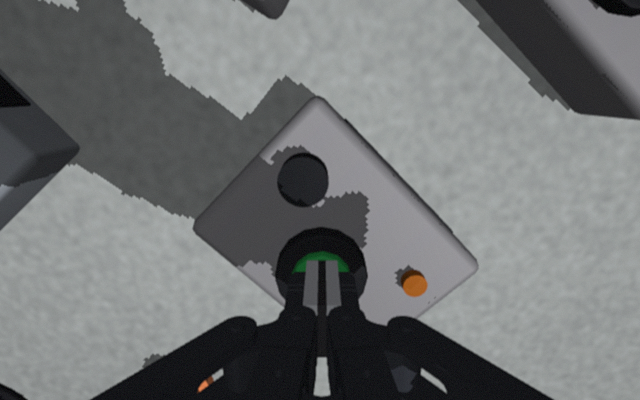

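Pushed down 6.3 mm at 8–10 N, so the button appears to be on its stop. One extra millimetre to confirm, then release.

Request:
arm_command(
  targets="0 0 1 0 0 0 0; 0 0 1 0 0 0 0; 0 0 1 0 0 0 0",
)

```text
time: 10.17
tool_pos: [0.5006, 0.2792, 0.0659]
tcp_rot: [-1.088, 2.947, 0.0]
wrist_force: [-5.6, -2.9, 15.0]
width: 0.0
```

Request:
arm_command(
  targets="0 0 -5 0 0 0 0; 0 0 -15 0 0 0 0; 0 0 -40 0 0 0 0; 0 0 -75 0 0 0 0; 0 0 -105 0 0 0 0; 0 0 -115 0 0 0 0; 0 0 -115 0 0 0 0; 0 0 -115 0 0 0 0; 0 0 -115 0 0 0 0",
)

```text
time: 10.92
tool_pos: [0.499, 0.2783, 0.1765]
tcp_rot: [1.087, -2.944, 0.001]
wrist_force: [-0.7, -1.0, -0.8]
width: 0.003
```

```bash
python3 - <<'E'
from h import *
snap("w11"); s=pickle.load(open("pics/w11.pkl","rb")); p=cv2.imread("pics/w11.png"); d=np.load("pics/w11.npy"); X=cloud(cam("wrist",s),d); b=p.astype(int)
m=(b[...,1]-b[...,2]>40)&(b[...,1]-b[...,0]>20)
for a,ce,k in blobs(m,100): print(a,ce,np.percentile(X[k][:,2],[5,50,95]))
for n in ("scene","side"):
    p,d=bot.read_camera(n); cv2.imwrite(f"pics/{n}11.png",p); c=cam(n); b=p.astype(int); X=cloud(c,d)
    near=np.hypot(X[...,0]-.61,X[...,1]-.06)<.06
    red=near&(b[...,2]-b[...,1]>25)&(b[...,2]-b[...,0]>25)&(abs(b[...,1]-b[...,0])<25)&(abs(X[...,2]-.067)<.006); v,u=np.nonzero(red); P=onplane(c,np.c_[u,v],.067)[:,:2]
    f=least_squares(lambda q:np.hypot(P[:,0]-q[0],P[:,1]-q[1])-.02225,[.61,.06],loss="soft_l1",f_scale=.001).x if len(P)>5 else np.nan
    hd=near&(X[...,2]>.108)&(b[...,2]-b[...,0]>40); ce=np.argwhere(hd).mean(0)[::-1]; print(n,"ring",f,"head",onplane(c,ce,.121)[0].round(4),hd.sum())
print(bot.read_state()["time"])
i=cv2.imread("pics/scene11.png")[60:220,220:420]; cv2.imwrite("pics/s11c.png",cv2.resize(i[:150],None,fx=4,fy=4,interpolation=cv2.INTER_CUBIC))
E
```

```text
1261 [513.06185567  14.80095163] [0.06950821 0.07119628 0.07244825]
1077 [320.75951718 209.55617456] [0.06704648 0.07123659 0.07240304]
scene ring [0.61215255 0.06084411] head [0.6136 0.0607 0.121 ] 66
side ring [0.60875201 0.05910916] head [0.6101 0.0591 0.121 ] 40
11.0667
```

View pics/s11c.png

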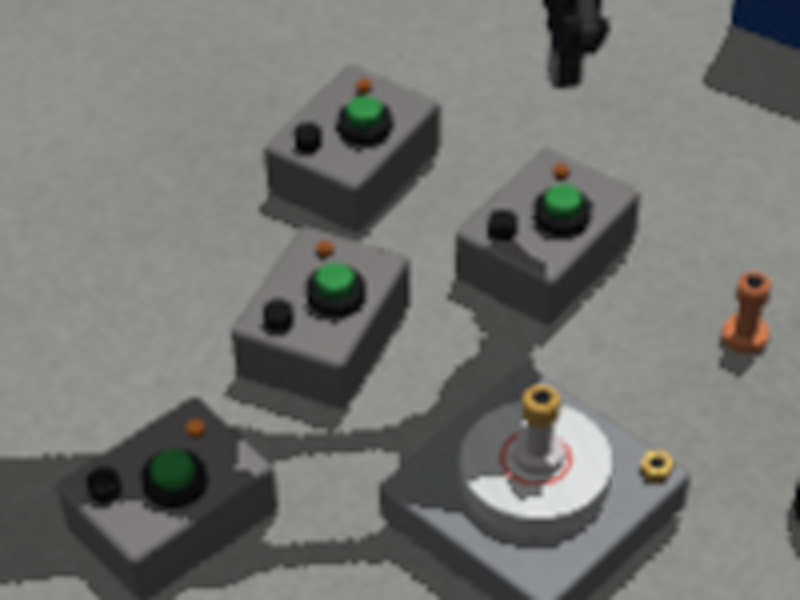

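The stub stands upright in the ring and the button is back up with its top at 0.0724 m, as before. The press had reached the hard stop: depth didn't change between 10 and 15 N. Handing in.

```bash
python3 - <<'E'
from workcell import bot
print(bot.finish_job())
E
```

```text
the job is handed in; nothing more can be done
None
```

The stub stands centred in the red ring, the holding-magnet button has been pressed and released, and the job was handed in at about 11 s of the 48 s allowed. No verdict was reported.

- **Stub:** I pushed it about 25 mm, low on its foot, in three slow pushes with the nearly shut fingers. The wrist camera put it 1.0 mm off centre while still touched and 1.7 mm off after I backed away. The scene and side views after the press both gave about 1.4 mm. All are inside the 4.5 mm limit, and it looked upright.
- **Button:** Of the four look-alike boxes I used the farthest, 0.575 m from the base; the other three are about 0.43 m away. I pressed it 6.3 mm below its rest height. Raising the force from 10 to 15 N moved it no further, so it was on its stop. It came back up to 0.0724 m, the same as before.
- **Disagreements:**
    - The scene and side cameras place things about 3 mm apart in world coordinates, so I used only distances measured within one view.
    - During the first push the tool sat about 2 mm lower than intended and I read up to 2.7 N upward. The fingertips may have brushed the disc, so I raised the tool 2 mm.
- **Loose things:** The spare and the nut look unmoved in the last crop. I did not measure the other loose items again.

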